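# Nest the tapered sample beakers

## Robot

A 7-joint arm with a two-finger parallel gripper is mounted at the origin on the work surface. World frame = base frame: x ahead of the robot, y to its left, z up, the work surface at z = 0. Lengths are in m, angles in rad, forces in N, time in s.
With the tool pointing down it reaches from about 0.35 to 0.9 m from the base axis. Payload 8.1 kg.
Tool frame: the origin (TCP) lies on the centre line of the jaws, within the pads' length; the fingertips stand 19 mm ahead of it and the grasp point (between the pads) is the TCP (arm.tip_reach is the distance from the TCP to the fingertips, in m); z points along the fingers, y is the line along which they close (so a half turn about z gives the same grasp; the last joint's range is limited). The gripper opens to 92 mm and grips with 3 to 60 N. Pads are 19 mm wide; open, the fingers measure 130 mm over their backs; the gripper's body (75 mm by 190 mm) begins 47 mm behind the grasp point.
Start: joints at [-0.103, 0.434, 0.025, 1.573, -0.012, 1.134, -0.075], TCP at [0.625, -0, 0.246] pointing down, gripper open.
Joint ranges: [-2.62, 2.62], [-0.44, 2.09], [-1.27, 1.32], [0.08, 2.57], [-1.32, 4.46], [0.12, 2], [-2.74, 2.74]. Speed limits (rad/s): [2.22, 2.22, 3.01, 3.01, 3.14, 3.14, 3.14].

## Interface

Orientations are given as a rotation vector (axis times angle).
In Python, from cell import arm gives the robot as it stands.
- The arm moves only by the tool arm_command, never from a script. Its argument "targets" is a list that holds one entry, the list of rows, each a list of 6 numbers: the shift along the tool's x, y, z in m, then the turn, a rotation vector about the tool's x, y, z in rad. A call has 1 to 10 rows; each row shifts and turns the commanded pose from where the row before left it, along the tool's axes as they then stand; what a row does not reach is not made up. A row lasts 1/8 s, in which the tool goes at most 62.5 mm and 10.7 degrees, less where a joint would pass 70% of its speed; a pose out of reach is approached as far as the arm can. A call with a gripper value outside its range is refused whole. "jaw" is the finger opening in m, from 0 to 0.0918, set as the call begins (left out, the last holds). The fingers move at their own pace and stop on an object; "newtons" is the grip in N (left out, the last holds). Time passes only in rows, so rows that do not move let the fingers close. It gives the time, the measured TCP pose, the force, the opening and the grip force at its end, in the units of the state.
- arm.observe(): the state, without advancing time (a new reading comes with each control period).
- arm.get_image(name): name is "scene" or "side" or "wrist"; returns a dict with "pixels" (400x640x3 uint8, red, green, blue), "z_map" (400x640 float32, m along the optical axis (not along the pixel's ray), 0 where there is no reading), "fx", "fy", "cx", "cy" (pixels), "dist" ([k1, k2, p1, p2, k3] as OpenCV has them; the pictures are not rectified), "xyz" and "rotation" of the camera in the world; the wrist camera has in their place "T_tool_cam" (4x4, takes a point from camera to tool coordinates, whose origin is the TCP and whose axes are the flange's). Camera axes: x right, y down, z forward; pixel columns grow to the right and rows downward; lengths in m; the calibration is good to about 2 mm. A picture is of the moment at which its call begins: read the wrist's pose just before it.
- arm.sign_off(): hands the job in; it is judged then, once.
The state is a dict: "clock": time; "joints": joint angles; "dq": joint speeds; "joint_efforts": joint torques, N m; "position": TCP position; "ee_rot": TCP orientation; "force": force on the tool from outside, world axes, zero at the start; "ft_torque": the same for the moment, N m; "width": opening from 0.0 (shut) to 1.0 (fully open); "gripper_force": force on a finger pad.
Only numpy, scipy, OpenCV 4.12 (cv2) and the standard library are available. Lean on these libraries where they do the work, as an engineer would, in place of code of your own. Each camera call takes 0.05 s, during which the arm holds its last target. There are 200 camera calls.

## Task

Put the three tapered white sample beakers away as one nest: set the medium beaker into the wide low one, then the tall slim beaker into the medium one, each upright and fully down on the floor of the one around it, with the wide beaker standing on the bench. Leave the straight-sided white jar standing where it is.

Things in the scene. Friction and masses are not known exactly. Their poses are not given: they have to be found in the camera images.
- wide_mid (a point): Wide low open tapered beaker, white plastic, standing on the bench, mouth up: 70 mm high, outer diameter 70 mm at the foot and 92 mm at the rim, wall 4 mm, floor 5 mm thick (inner diameter about 62 mm at the floor, 84 mm at the mouth), 0.3 kg, loose. The point is on its axis, half-way up (35 mm above its underside); z points up out of the mouth.
- medium_mid (a point): Medium open tapered beaker, white plastic, standing on the bench, mouth up: 110 mm high, outer diameter 50 mm at the foot and 63 mm at the rim, wall 3 mm, floor 5 mm thick (inner diameter about 44 mm at the floor, 57 mm at the mouth), about 0.12 kg, loose. The point is on its axis, half-way up (55 mm above its underside); z points up out of the mouth. Fully down in the wide beaker it stands 45 mm above that one's rim, with its point 25 mm above the wide beaker's.
- slim_mid (a point): Tall slim open tapered beaker, white plastic, standing on the bench, mouth up: 145 mm high, outer diameter 34 mm at the foot and 45 mm at the rim, wall 3 mm, floor 5 mm thick, about 0.1 kg, loose. The point is on its axis, half-way up (72.5 mm above its underside); z points up out of the mouth. Fully down in the medium beaker it stands 40 mm above that one's rim, with its point 22.5 mm above the medium beaker's.
- jar_mid (a point): Bystander: closed white jar, straight-sided with a short shoulder under its screw cap, 110 mm high, 60 mm in diameter at the body, 0.25 kg, loose. The point is on its axis, half-way up (55 mm). A white mug (95 mm high) and a black pot of pens (145 mm high with the pens) also stand on the bench, not listed; all six stand at least 120 mm apart, centre to centre.
Things that resemble listed ones, but are neither listed nor needed, are in the scene too. Leave any blue look-alike of the part that bears medium_mid alone.

How it is judged:
By the outcome, as a careful person would: the job done as asked, in the order asked, and still so for the second after the job is handed in, with the robot touching nothing.
It also fails if it takes over 67 s, if anything falls off the work surface, if the arm or the gripper's body presses on something with over 40 N, if the wrist force passes 120 N, or if a joint passes its speed limit or range.

## Working session

There is one attempt and no reset: what is moved stays moved. The work goes in short steps, Python scripts to look and compute and a tool call to move; the robot and the scene stay as the last step left them, time stands still between calls to the robot, and variables do not carry over. Pictures are saved under pics/ and viewed, at most 10 in all, crops included, and the job is handed in when it is done.

Besides the shell and the picture viewer there is one more tool, called after "Call:" by a JSON object that holds its "name" and its "arguments", one argument or row to a line. arm_command: Moves the arm, as the interface text tells. Its arguments: {"type":"object","properties":{"targets":{"type":"array","items":{"type":"array","items":{"type":"array","items":{"type":"number"}}}},"jaw":{"type":"number"},"newtons":{"type":"number"}},"required":["targets"]}

```bash
mkdir -p pics; ls
cat > h.py <<'E'
import numpy as np, cv2
from scipy.spatial.transform import Rotation as R
from cell import arm
def cam(n):
    s=arm.observe(); im=arm.get_image(n)
    K=np.array([[im["fx"],0,im["cx"]],[0,im["fy"],im["cy"]],[0,0,1]])
    if "T_tool_cam" in im:
        T=np.eye(4); r=np.array(s["ee_rot"]); T[:3,:3]=R.from_rotvec(r).as_matrix() if r.size==3 else r
        T[:3,3]=s["position"]; T=T@np.array(im["T_tool_cam"])
        im["C"],im["Rm"]=T[:3,3],T[:3,:3]
    else:
        r=np.array(im["rotation"]); im["C"]=np.array(im["xyz"]); im["Rm"]=r if r.shape==(3,3) else R.from_rotvec(r).as_matrix()
    im["K"]=K; return im
def cloud(im):
    h,w=im["z_map"].shape
    g=np.stack(np.meshgrid(np.arange(w),np.arange(h)),-1).reshape(-1,1,2).astype(np.float64)
    u=cv2.undistortPoints(g,im["K"],np.array(im["dist"],float)).reshape(-1,2)
    z=im["z_map"].reshape(-1,1)
    P=np.hstack([u*z,z])@im["Rm"].T+im["C"]; P[z[:,0]<=0]=np.nan
    return P.reshape(h,w,3)
def save(im,f): cv2.imwrite("pics/"+f,cv2.cvtColor(im["pixels"],cv2.COLOR_RGB2BGR))
E
python3 - <<'E'
from h import *
s=arm.observe(); print(s, arm.tip_reach)
for n in("scene","side","wrist"):
    im=cam(n); save(im,n+"0.png"); P=cloud(im); print(n,im["C"],im["Rm"][:,2],(im["z_map"]>0).mean(),im["fx"])
    np.savez("/tmp/"+n,P=P,px=im["pixels"])
a=[cv2.imread(f"pics/{n}0.png") for n in("scene","side")]
E
```

```text
pics
{'clock': 0.0, 'joints': array([-0.10262337,  0.43523614,  0.02493442,  1.57405198, -0.01158343,
        1.13400565, -0.07511694]), 'dq': array([-0.00099176,  0.00152691, -0.00100221,  0.00070424,  0.00133348,
        0.00026516, -0.00096859]), 'joint_efforts': array([ 3.89017032e-04, -6.67853522e+01,  9.84863900e-01, -3.14464223e+01,
       -6.05165795e-02,  4.27553023e-02,  1.12382318e-04]), 'position': array([ 6.24537060e-01, -2.14509325e-05,  2.44953783e-01]), 'ee_rot': array([-2.22075947e+00, -2.22071304e+00,  1.87735454e-03]), 'force': array([0.28852786, 0.11123629, 0.24260891]), 'ft_torque': array([-0.02601688, -0.04324802, -0.00405834]), 'gripper_force': 0.0, 'width': 0.9997147827716093} 0.019
scene [ 1.18297829 -0.05856326  0.9277134 ] [-0.57939748  0.07176891 -0.81187917] 0.9959765625 479.4117057803112
side [ 0.27673784 -0.48126047  0.58963773] [ 0.4103693   0.6140118  -0.67423033] 0.9958125 372.87982408241294
wrist [0.62450511 0.07053647 0.38462173] [-0.00115404 -0.26249953 -0.96493143] 0.9927734375 312.406364371014
```

View pics/scene0.png

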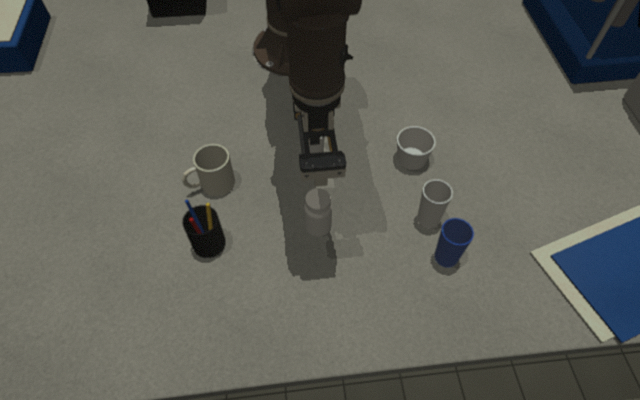

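View pics/side0.png

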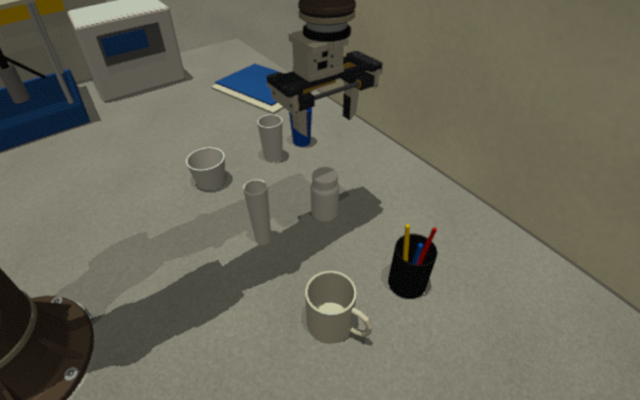

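The scene view shows the wide beaker at (415,148), the medium at (434,202), the blue look-alike at (453,242), the jar at (318,212), the mug at (212,170) and the pens at (205,230). The slim beaker is hidden by the gripper there, but the side view shows it at (258,212). In the side view the wide is at (207,168), the medium at (271,138) and the jar at (324,195).

```bash
cat >> h.py <<'E'
def circ(Q):
    A=np.c_[2*Q[:,:2],np.ones(len(Q))]; 
    for _ in range(3):
        s=np.linalg.lstsq(A,(Q[:,:2]**2).sum(1),rcond=None)[0]; r=np.sqrt(s[2]+s[0]**2+s[1]**2)
        e=abs(np.hypot(*(Q[:,:2]-s[:2]).T)-r); k=e<max(.003,1.5*np.median(e)); Q,A=Q[k],A[k]
    return s[:2],r,np.median(e)
def rim(P,box,h,tol=.005):
    x0,y0,x1,y1=box; Q=P[y0:y1,x0:x1].reshape(-1,3); Q=Q[~np.isnan(Q[:,0])]
    z=Q[:,2]; T=Q[abs(z-h)<tol]
    c,r,e=circ(T) if len(T)>8 else ((0,0),0,0)
    return len(T),np.round(c,4),round(2*r,4),round(e,4),'ztop99.5',np.round(np.percentile(z,99.5),4)
E
python3 - <<'E'
from h import *
S=np.load("/tmp/scene.npz")["P"];D=np.load("/tmp/side.npz")["P"]
for n,P,b,h in [("wide",S,(390,120,442,175),.07),("med",S,(412,175,458,230),.11),("blue",S,(434,214,476,270),.11),("jar",S,(300,185,336,240),.11),("mug",S,(180,140,240,200),.095),
 ("wide",D,(180,140,232,195),.07),("med",D,(250,108,288,165),.11),("slim",D,(236,174,278,248),.145),("jar",D,(305,160,345,225),.11),("mug",D,(295,265,372,345),.095),("pens",D,(385,220,440,300),.1)]:
    print(n,rim(P,b,h))
for P in (S,D): print(P[290,100],P[250,150],P[330,400])
E
```

```text
wide (257, array([0.4576, 0.2519]), np.float64(0.0873), np.float64(0.001), 'ztop99.5', np.float64(0.0729))
med (223, array([0.6585, 0.2523]), np.float64(0.0964), np.float64(0.0029), 'ztop99.5', np.float64(0.1121))
blue (207, array([0.7341, 0.2648]), np.float64(0.0599), np.float64(0.0008), 'ztop99.5', np.float64(0.1121))
jar (440, array([0.6262, 0.0007]), np.float64(0.0419), np.float64(0.0024), 'ztop99.5', np.float64(0.2421))
mug (241, array([ 0.4772, -0.2221]), np.float64(0.0763), np.float64(0.001), 'ztop99.5', np.float64(0.0973))
wide (263, array([0.4566, 0.2517]), np.float64(0.0869), np.float64(0.001), 'ztop99.5', np.float64(0.0724))
med (140, array([0.6332, 0.2503]), np.float64(0.0581), np.float64(0.0008), 'ztop99.5', np.float64(0.1125))
slim (163, array([0.472 , 0.0087]), np.float64(0.0407), np.float64(0.0008), 'ztop99.5', np.float64(0.146))
jar (373, array([ 0.6208, -0.0019]), np.float64(0.0432), np.float64(0.0019), 'ztop99.5', np.float64(0.1121))
mug (500, array([ 0.4748, -0.2238]), np.float64(0.076), np.float64(0.001), 'ztop99.5', np.float64(0.0966))
pens (361, array([ 0.6407, -0.2415]), np.float64(0.0682), np.float64(0.0007), 'ztop99.5', np.float64(0.1436))
[ 0.72341482 -0.45899824 -0.00139143] [ 0.64308287 -0.36654609  0.00102175] [ 8.78173490e-01  1.34405947e-01 -3.93729201e-04]
[0.15238953 0.07122593 0.00214211] [0.26372947 0.11485057 0.00218247] [ 5.65551557e-01 -3.04185638e-01  9.17962796e-05]
```

View pics/wrist0.png

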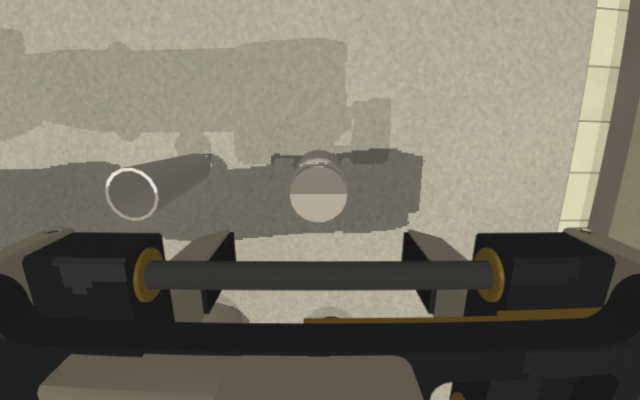

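The wrist view shows the slim rim at (132,194) and the jar cap at (318,192). Depth gives wide (0.457, 0.252), medium (0.633, 0.250) and slim (0.472, 0.009). The diameters and heights match the listed sizes. I'll turn the jaws 90° to close along y, clear of the blue beaker, and go over the medium.

Call:
{"name": "arm_command", "arguments": {
  "targets": [
    [[0.05, 0, 0, 0, 0, 0], [0.05, 0, 0, 0, 0, 0], [0.05, 0, 0, 0, 0, 0], [0.05, 0, 0, 0, 0, 0], [0.05, 0.008, 0, 0, 0, 0], [0, 0, 0, 0, 0, 0]]
  ]
}}

```text
clock: 0.9
position: [0.6316, 0.256, 0.2448]
ee_rot: [-2.211, -2.227, -0.001]
force: [-0.2, -0.2, 0.1]
width: 0.999
gripper_force: 0.0
```

Call:
{"name": "arm_command", "arguments": {
  "targets": [
    [[0, 0, 0, 0, 0, 0.1745], [0, 0, 0, 0, 0, 0.1745], [0, 0, 0, 0, 0, 0.1745], [0, 0, 0, 0, 0, 0.1745], [0, 0, 0, 0, 0, 0.1745], [0, 0, 0, 0, 0, 0.1745], [0, 0, 0, 0, 0, 0.1745], [0, 0, 0, 0, 0, 0.1745], [0, 0, 0, 0, 0, 0.1745], [0, 0, 0, 0, 0, 0]]
  ]
}}

```text
clock: 2.15
position: [0.633, 0.2491, 0.2455]
ee_rot: [3.141, 0.001, -0.001]
force: [-0.2, 0.3, -0.5]
width: 1.003
gripper_force: 0.0
```

Run:
```python
from h import *
s=arm.observe(); print(s['position'],R.from_rotvec(s['ee_rot']).as_matrix().round(3),s['joints'].round(2))
im=cam("wrist"); save(im,"wrist1.png"); np.savez("/tmp/w1",P=cloud(im))
S=cam("side");P=cloud(S);print(rim(P,(250,108,288,165),.11))
```

```text
[0.63297523 0.24906452 0.24548646] [[ 1.     0.    -0.   ]
 [ 0.    -1.    -0.001]
 [-0.     0.001 -1.   ]] [-0.67  0.54  0.36  1.44 -0.19  1.2  -1.86]
(146, array([0.6336, 0.2505]), np.float64(0.0581), np.float64(0.0008), 'ztop99.5', np.float64(0.1118))
```

View pics/wrist1.png

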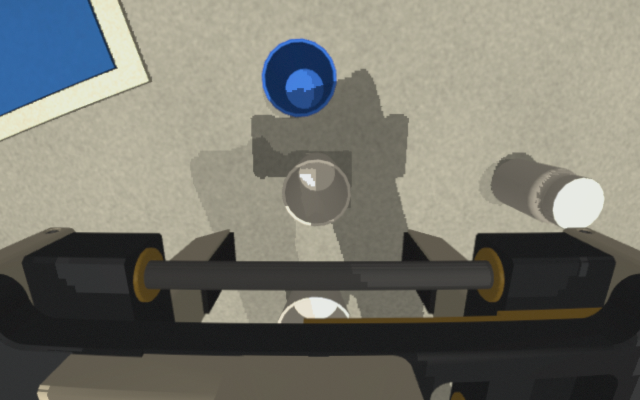

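The wrist view shows the medium rim centred at (317,192) between the fingers, the blue one beyond at (300,78), and the wide rim at (315,310).

Run:
```python
from h import *
P=np.load("/tmp/w1.npz")["P"]
print(rim(P,(275,150,360,232),.11)); print(rim(P,(255,35,345,120),.11)); print(rim(P,(270,295,360,320),.07))
```

```text
(826, array([0.635 , 0.2511]), np.float64(0.0589), np.float64(0.0008), 'ztop99.5', np.float64(0.1116))
(999, array([0.7328, 0.2653]), np.float64(0.0591), np.float64(0.0008), 'ztop99.5', np.float64(0.1117))
(362, array([0.4568, 0.2529]), np.float64(0.0888), np.float64(0.0008), 'ztop99.5', np.float64(0.3197))
```

Call:
{"name": "arm_command", "arguments": {
  "targets": [
    [[0.001, -0.0015, 0.03, 0, 0, 0], [0, 0, 0.03, 0, 0, 0], [0, 0, 0.03, 0, 0, 0], [0, 0, 0.03, 0, 0, 0], [0, 0, 0.02, 0, 0, 0], [0, 0, 0.01, 0, 0, 0], [0, 0, 0, 0, 0, 0], [0, 0, 0, 0, 0, 0]]
  ]
}}

```text
clock: 3.25
position: [0.6348, 0.2517, 0.0969]
ee_rot: [-3.141, -0.001, -0.003]
force: [0.0, 0.8, -0.2]
width: 1.002
gripper_force: 0.0
```

Call:
{"name": "arm_command", "arguments": {
  "targets": [
    [[0, 0, 0, 0, 0, 0], [0, 0, 0, 0, 0, 0], [0, 0, 0, 0, 0, 0], [0, 0, 0, 0, 0, 0], [0, 0, 0, 0, 0, 0], [0, 0, 0, 0, 0, 0]]
  ],
  "jaw": 0.05,
  "newtons": 15
}}

```text
clock: 4.0
position: [0.6342, 0.2514, 0.0959]
ee_rot: [3.142, 0.0, 0.001]
force: [-0.7, -1.2, 2.3]
width: 0.682
gripper_force: 15.0
```

Gripped at 62.6 mm, as expected. Lift and go over the wide one.

Call:
{"name": "arm_command", "arguments": {
  "targets": [
    [[0, 0, -0.01, 0, 0, 0], [0, 0, -0.03, 0, 0, 0], [0, 0, -0.03, 0, 0, 0], [0, 0, -0.03, 0, 0, 0], [0, 0, -0.02, 0, 0, 0], [0, 0, 0, 0, 0, 0]]
  ]
}}

```text
clock: 4.75
position: [0.6349, 0.2518, 0.2177]
ee_rot: [-3.14, -0.0, -0.005]
force: [-0.1, 0.3, -2.3]
width: 0.682
gripper_force: 15.0
```

Call:
{"name": "arm_command", "arguments": {
  "targets": [
    [[-0.03, 0, 0, 0, 0, 0], [-0.03, 0, 0, 0, 0, 0], [-0.03, 0, 0, 0, 0, 0], [-0.03, 0, 0, 0, 0, 0], [-0.03, -0.001, 0, 0, 0, 0], [-0.02, 0, 0, 0, 0, 0], [-0.007, 0, 0, 0, 0, 0], [0, 0, 0, 0, 0, 0], [0, 0, 0, 0, 0, 0], [0, 0, 0, 0, 0, 0]]
  ]
}}

```text
clock: 6.0
position: [0.4577, 0.2523, 0.2156]
ee_rot: [3.141, -0.001, 0.0]
force: [-0.2, 0.0, -1.6]
width: 0.684
gripper_force: 15.0
```

Run:
```python
from h import *
s=arm.observe(); print(s['position'],s['ee_rot'],s['joints'].round(2),s['width'],s['gripper_force'])
im=cam("side"); save(im,"side1.png"); P=cloud(im)
im=cam("scene"); save(im,"scene1.png"); Q=cloud(im)
a=cv2.imread("pics/side1.png")[60:260,100:360];b=cv2.imread("pics/scene1.png")[60:260,300:560]
cv2.imwrite("pics/c1.png",cv2.resize(np.hstack([a,b]),None,fx=1.5,fy=1.5))
for p in (P,Q):
  for lo,hi in((.12,.135),(.14,.16),(.17,.19)):
    m=(abs(p[...,0]-.457)<.045)&(abs(p[...,1]-.252)<.045)&(p[...,2]>lo)&(p[...,2]<hi); q=p[m]
    if len(q)>8: print(lo,len(q),circ(q))
  print('wide',[circ(p[(abs(p[...,0]-.457)<.055)&(abs(p[...,1]-.252)<.055)&(abs(p[...,2]-.07)<.005)])])
```

```text
[0.45769704 0.25226305 0.2155947 ] [ 3.14133224e+00 -8.76922672e-04  4.38764592e-04] [-0.88  0.3   0.34  1.88 -0.12  0.98 -2.05] 0.6836823015485896 14.999886916775722
0.12 108 (array([0.45761188, 0.25133445]), np.float64(0.02388466605598271), np.float64(0.0006975806412854828))
0.14 183 (array([0.45731129, 0.25164607]), np.float64(0.02507751778791424), np.float64(0.0006917164373780316))
0.17 197 (array([0.45660417, 0.25087675]), np.float64(0.026712568442815398), np.float64(0.000983223185473947))
wide [(array([0.45641145, 0.25155999]), np.float64(0.04335196192051276), np.float64(0.0008907177518236858))]
0.12 85 (array([0.45749847, 0.25155678]), np.float64(0.024427226678124907), np.float64(0.0006508308175331053))
0.14 132 (array([0.45824648, 0.25143463]), np.float64(0.02525955974036987), np.float64(0.0006600194023180708))
0.17 188 (array([0.45807461, 0.25148438]), np.float64(0.027195547969862642), np.float64(0.0007162963942079943))
wide [(array([0.4582755 , 0.25169688]), np.float64(0.043220416493422995), np.float64(0.001023486915091118))]
```

View pics/c1.png

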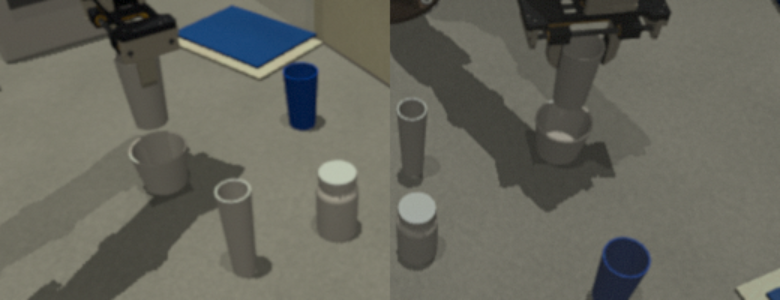

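Both crops show the medium beaker upright and centred over the wide one, side crop (145,100) over (160,160). The fits agree within 1 mm. Lower about 0.114 m.

Call:
{"name": "arm_command", "arguments": {
  "targets": [
    [[0, 0, 0.02, 0, 0, 0], [0, 0, 0.025, 0, 0, 0], [0, 0, 0.025, 0, 0, 0], [0, 0, 0.02, 0, 0, 0], [0, 0, 0.012, 0, 0, 0], [0, 0, 0.007, 0, 0, 0], [0, 0, 0.004, 0, 0, 0], [0, 0, 0, 0, 0, 0], [0, 0, 0, 0, 0, 0]]
  ]
}}

```text
clock: 7.22
position: [0.4573, 0.2526, 0.1032]
ee_rot: [-3.141, -0.0, -0.001]
force: [0.2, -0.1, -1.2]
width: 0.681
gripper_force: 15.0
```

Call:
{"name": "arm_command", "arguments": {
  "targets": [
    [[0, 0, 0.001, 0, 0, 0], [0, 0, 0.001, 0, 0, 0], [0, 0, 0, 0, 0, 0], [0, 0, 0, 0, 0, 0]]
  ]
}}

```text
clock: 7.72
position: [0.4572, 0.2525, 0.1009]
ee_rot: [-3.141, -0.0, -0.0]
force: [0.3, 1.1, 0.8]
width: 0.68
gripper_force: 15.0
```

The force has reversed, so it is on the floor. Release and rise.

Call:
{"name": "arm_command", "arguments": {
  "targets": [
    [[0, 0, 0, 0, 0, 0], [0, 0, 0, 0, 0, 0], [0, 0, 0, 0, 0, 0], [0, 0, 0, 0, 0, 0]]
  ],
  "jaw": 0.09
}}

```text
clock: 8.22
position: [0.4571, 0.2524, 0.1007]
ee_rot: [3.142, 0.0, 0.0]
force: [0.5, -0.5, 0.2]
width: 0.975
gripper_force: 0.0
```

Call:
{"name": "arm_command", "arguments": {
  "targets": [
    [[0, 0, -0.01, 0, 0, 0], [0, 0, -0.03, 0, 0, 0], [0, 0, -0.04, 0, 0, 0], [0, 0, -0.04, 0, 0, 0], [0, 0, -0.03, 0, 0, 0], [0, 0, -0.01, 0, 0, 0], [0, 0, 0, 0, 0, 0]]
  ]
}}

```text
clock: 9.1
position: [0.457, 0.2525, 0.261]
ee_rot: [-3.141, -0.0, -0.001]
force: [0.4, 0.1, 0.3]
width: 0.98
gripper_force: 0.0
```

Run:
```python
from h import *
s=arm.observe(); print(s['position'],s['width'],s['joints'].round(2))
for n in("side","scene","wrist"):
    p=cloud(cam(n))
    for nm,c,h in(("wide",(.457,.252),.07),("med",(.457,.252),.115),("slim",(.472,.009),.145)):
        q=p[(abs(p[...,0]-c[0])<.055)&(abs(p[...,1]-c[1])<.055)&(abs(p[...,2]-h)<.006)]
        if len(q)>20: print(n,nm,len(q),*circ(q),np.percentile(q[:,2],90).round(4))
```

```text
[0.45702953 0.25249648 0.2609575 ] 0.9797123579357654 [-0.89  0.25  0.36  1.82 -0.1   1.08 -2.07]
side wide 295 [0.4563459  0.25098613] 0.04301701659534031 0.0009565477580454063 0.0724
side med 196 [0.45712221 0.25148618] 0.02940630204906259 0.0008256410005051118 0.1169
side slim 178 [0.4719764  0.00870374] 0.020382954301386765 0.0007772323625178136 0.1458
scene wide 316 [0.46245886 0.25091436] 0.04032883008441121 0.0016701993998047213 0.074
scene med 192 [0.45753806 0.25170937] 0.02948073539975149 0.0009940685574620703 0.1175
scene slim 126 [0.47475327 0.00981345] 0.02060238691555073 0.0008893188603498747 0.1461
wrist wide 1150 [0.45840575 0.25299061] 0.04249788216251592 0.0009865652002632626 0.0718
wrist med 800 [0.45818718 0.25224201] 0.029419802670059055 0.0008083766687095612 0.1162
wrist slim 1014 [0.47361405 0.01101775] 0.02062515506141083 0.0006825550936470255 0.1462
```

Medium is seated: rim at about 0.116 m and centred at (0.4575, 0.252). Over to the slim beaker.

Call:
{"name": "arm_command", "arguments": {
  "targets": [
    [[0.0165, 0.03, 0, 0, 0, 0], [0, 0.05, 0, 0, 0, 0], [0, 0.05, 0, 0, 0, 0], [0, 0.05, 0, 0, 0, 0], [0, 0.04, 0, 0, 0, 0], [0, 0.0225, 0, 0, 0, 0], [0, 0, 0, 0, 0, 0], [0, 0, 0, 0, 0, 0]]
  ]
}}

```text
clock: 10.25
position: [0.4734, 0.0109, 0.2601]
ee_rot: [3.142, 0.002, -0.002]
force: [-0.1, -0.5, 0.4]
width: 0.98
gripper_force: 0.0
```

Run:
```python
from h import *
s=arm.observe(); print(s['position'],s['width'],s['joints'].round(2),s['ee_rot'])
p=cloud(cam("wrist"))
q=p[(abs(p[...,0]-.473)<.04)&(abs(p[...,1]-.01)<.04)&(abs(p[...,2]-.145)<.006)]
print(len(q),*circ(q))
```

```text
[0.47335729 0.01092348 0.26013915] 0.9804395233606036 [-0.55  0.17  0.49  1.94 -0.09  1.06 -1.59] [ 3.14158931e+00  1.60599517e-03 -1.72482193e-03]
695 [0.47394175 0.00971626] 0.020550311274496646 0.0008431754575501972
```

Down 0.130 m to z = 0.130, then grip.

Call:
{"name": "arm_command", "arguments": {
  "targets": [
    [[0.0005, 0.001, 0.03, 0, 0, 0], [0, 0, 0.03, 0, 0, 0], [0, 0, 0.03, 0, 0, 0], [0, 0, 0.025, 0, 0, 0], [0, 0, 0.01, 0, 0, 0], [0, 0, 0.005, 0, 0, 0], [0, 0, 0, 0, 0, 0], [0, 0, 0, 0, 0, 0]]
  ]
}}

```text
clock: 11.3
position: [0.4746, 0.0091, 0.1314]
ee_rot: [-3.141, -0.0, -0.002]
force: [0.1, -0.3, 0.2]
width: 0.978
gripper_force: 0.0
```

Call:
{"name": "arm_command", "arguments": {
  "targets": [
    [[0, 0, 0, 0, 0, 0], [0, 0, 0, 0, 0, 0], [0, 0, 0, 0, 0, 0], [0, 0, 0, 0, 0, 0], [0, 0, 0, 0, 0, 0], [0, 0, 0, 0, 0, 0], [0, 0, 0, 0, 0, 0]]
  ],
  "jaw": 0.035,
  "newtons": 15
}}

```text
clock: 12.18
position: [0.4741, 0.009, 0.1307]
ee_rot: [-3.142, -0.0, -0.0]
force: [-0.4, -1.2, 0.5]
width: 0.473
gripper_force: 15.0
```

Gripped at 43 mm. Lift and carry.

Call:
{"name": "arm_command", "arguments": {
  "targets": [
    [[0, 0, -0.01, 0, 0, 0], [0, 0, -0.03, 0, 0, 0], [0, 0, -0.04, 0, 0, 0], [0, 0, -0.04, 0, 0, 0], [0, 0, -0.025, 0, 0, 0], [0, 0, 0, 0, 0, 0]]
  ]
}}

```text
clock: 12.92
position: [0.4751, 0.0088, 0.2779]
ee_rot: [-3.14, -0.0, -0.006]
force: [0.5, -0.4, -1.1]
width: 0.471
gripper_force: 15.0
```

Call:
{"name": "arm_command", "arguments": {
  "targets": [
    [[-0.0165, -0.02, 0, 0, 0, 0], [0, -0.04, 0, 0, 0, 0], [0, -0.04, 0, 0, 0, 0], [0, -0.04, 0, 0, 0, 0], [0, -0.04, 0, 0, 0, 0], [0, -0.04, 0, 0, 0, 0], [0, -0.023, 0, 0, 0, 0], [0, 0, 0, 0, 0, 0], [0, 0, 0, 0, 0, 0], [0, 0, 0, 0, 0, 0]]
  ]
}}

```text
clock: 14.18
position: [0.4578, 0.2504, 0.2758]
ee_rot: [3.141, -0.003, 0.0]
force: [0.4, 0.4, -0.1]
width: 0.472
gripper_force: 15.0
```

Run:
```python
from h import *
s=arm.observe(); print(s['position'],s['ee_rot'],s['joints'].round(2),s['width'],s['gripper_force'])
for n in("side","scene"):
  p=cloud(cam(n))
  for lo,hi in((.10,.12),(.145,.16),(.16,.19),(.19,.22),(.22,.245)):
    m=(abs(p[...,0]-.457)<.035)&(abs(p[...,1]-.252)<.035)&(p[...,2]>lo)&(p[...,2]<hi); q=p[m]
    if len(q)>8: print(n,lo,len(q),*circ(q))
```

```text
[0.45781577 0.25039121 0.27580843] [ 3.14126389e+00 -2.98779647e-03  1.39500881e-04] [-0.88  0.24  0.35  1.8  -0.09  1.12 -2.08] 0.4719420909910303 14.99991261339261
side 0.1 360 [0.45701273 0.25120126] 0.029123365303798564 0.0008175234767229308
side 0.145 73 [0.45619094 0.24932735] 0.014989491392889938 0.0006776196591139552
side 0.16 195 [0.456427   0.24957935] 0.01681248610304611 0.0008894175288627175
side 0.19 235 [0.45654149 0.2503659 ] 0.01892760600124668 0.0007125785883877016
side 0.22 219 [0.45672871 0.25040487] 0.019466485955193725 0.0005715300933232716
scene 0.1 263 [0.45791087 0.25158307] 0.02912623862130049 0.0008334060108891421
scene 0.145 65 [0.45803698 0.25037854] 0.015323404390659202 0.0008054128175621067
scene 0.16 151 [0.45752095 0.2501776 ] 0.01656291236402436 0.0007864798387730264
scene 0.19 177 [0.45752299 0.25015582] 0.017749054366849905 0.0008146529934247113
scene 0.22 163 [0.45788794 0.24986311] 0.018656440860629574 0.0007140865406158776
```

Slim is upright and 1.5 mm low in y. Correct that and lower.

Call:
{"name": "arm_command", "arguments": {
  "targets": [
    [[0, -0.0015, 0.015, 0, 0, 0], [0, 0, 0.025, 0, 0, 0], [0, 0, 0.03, 0, 0, 0], [0, 0, 0.025, 0, 0, 0], [0, 0, 0.02, 0, 0, 0], [0, 0, 0.01, 0, 0, 0], [0, 0, 0.007, 0, 0, 0], [0, 0, 0, 0, 0, 0], [0, 0, 0, 0, 0, 0]]
  ]
}}

```text
clock: 15.4
position: [0.4579, 0.2536, 0.1443]
ee_rot: [-3.141, -0.0, -0.001]
force: [-0.3, 0.7, -0.8]
width: 0.47
gripper_force: 15.0
```

Call:
{"name": "arm_command", "arguments": {
  "targets": [
    [[0, 0, 0.001, 0, 0, 0], [0, 0, 0.001, 0, 0, 0], [0, 0, 0, 0, 0, 0], [0, 0, 0, 0, 0, 0]]
  ]
}}

```text
clock: 15.9
position: [0.4575, 0.2534, 0.1418]
ee_rot: [3.142, 0.0, 0.0]
force: [-0.5, 0.8, -1.1]
width: 0.469
gripper_force: 15.0
```

Call:
{"name": "arm_command", "arguments": {
  "targets": [
    [[0, 0.001, 0.001, 0, 0, 0], [0, 0, 0, 0, 0, 0], [0, 0, 0, 0, 0, 0]]
  ]
}}

```text
clock: 16.27
position: [0.4576, 0.2524, 0.1408]
ee_rot: [-3.142, -0.0, -0.0]
force: [0.4, 0.2, 0.8]
width: 0.474
gripper_force: 15.0
```

Contact at the expected height. Release and rise.

Call:
{"name": "arm_command", "arguments": {
  "targets": [
    [[0, 0, 0, 0, 0, 0], [0, 0, 0, 0, 0, 0], [0, 0, 0, 0, 0, 0], [0, 0, 0, 0, 0, 0], [0, 0, 0, 0, 0, 0], [0, 0, 0, 0, 0, 0]]
  ],
  "jaw": 0.085
}}

```text
clock: 17.02
position: [0.4575, 0.2524, 0.1407]
ee_rot: [3.142, 0.0, 0.0]
force: [0.7, -0.2, -0.1]
width: 0.926
gripper_force: 0.0
```

Call:
{"name": "arm_command", "arguments": {
  "targets": [
    [[0, 0, -0.01, 0, 0, 0], [0, 0, -0.03, 0, 0, 0], [0, 0, -0.04, 0, 0, 0], [0, 0, -0.04, 0, 0, 0], [0, 0, -0.02, 0, 0, 0], [0, 0, 0, 0, 0, 0], [0, 0, 0, 0, 0, 0]]
  ]
}}

```text
clock: 17.9
position: [0.4571, 0.2522, 0.2801]
ee_rot: [3.141, 0.0, -0.001]
force: [-0.3, 0.2, -0.9]
width: 0.925
gripper_force: 0.0
```

Run:
```python
from h import *
s=arm.observe(); print(s['position'],s['width'])
for n in("side","scene"):
    im=cam(n); save(im,n+"2.png"); p=cloud(im)
    for nm,c,h,d in(("wide",(.457,.252),.07,.055),("med",(.457,.252),.115,.04),("slim",(.457,.252),.155,.04),("jar",(.623,0),.11,.04)):
        q=p[(abs(p[...,0]-c[0])<d)&(abs(p[...,1]-c[1])<d)&(abs(p[...,2]-h)<.006)]
        if len(q)>20: print(n,nm,len(q),*circ(q),np.percentile(q[:,2],90).round(4))
a=cv2.imread("pics/side2.png")[60:260,100:360];b=cv2.imread("pics/scene2.png")[60:260,300:560]
cv2.imwrite("pics/c2.png",cv2.resize(np.hstack([a,b]),None,fx=1.5,fy=1.5))
```

```text
[0.45710889 0.25223848 0.28014966] 0.9246965210513165
side wide 291 [0.45636898 0.2509948 ] 0.04298424032832505 0.0010971498181323834 0.0731
side med 210 [0.45692375 0.25088528] 0.029014557437530866 0.0006603958334333478 0.1181
side slim 146 [0.45617831 0.25188648] 0.020209260559706715 0.0008891775305272312 0.157
side jar 381 [ 0.62078508 -0.00207732] 0.021753839081768433 0.0017822964495993673 0.1115
scene wide 261 [0.45839101 0.25179212] 0.04315006372664603 0.0010201757831222284 0.0732
scene med 185 [0.4575688  0.25158675] 0.029325322215848576 0.0008743249119296092 0.1187
scene slim 129 [0.45693404 0.25237846] 0.020800016476448375 0.0009397833394320359 0.1568
scene jar 450 [6.26938709e-01 3.16917393e-04] 0.021378306254493325 0.002282746816855901 0.1118
```

View pics/c2.png

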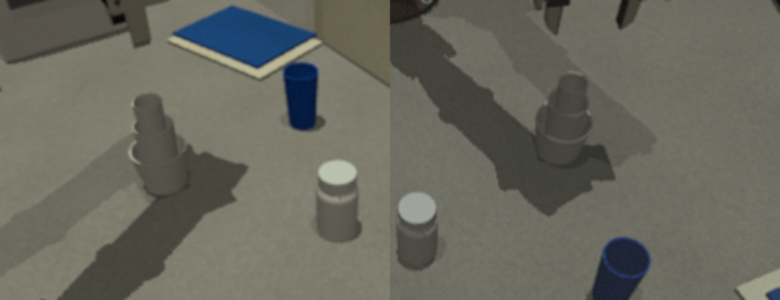

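Both crops show the three beakers nested upright, side crop (155,145) and scene crop (565,115). The rims are concentric at about 0.070, 0.115 and 0.155 m. The jar and the blue beaker haven't moved, and the gripper is clear.

```bash
python3 -c "
from cell import arm
print(arm.sign_off())"
```

```text
the job is handed in; nothing more can be done
None
```

The three beakers stand nested and upright with rims at the expected heights, the jar and blue beaker were not moved, and the job was handed in at about 18 s of the 67 s allowed.

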